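# Put the optics away in the fitted storage tray

### The arm

A 6-joint arm with a two-finger parallel gripper is mounted at the origin on the work surface. World frame = base frame: x ahead of the robot, y to its left, z up, the work surface at z = 0. Lengths are in mm, angles in rad, forces in N, time in s.
With the tool pointing down it reaches from about 350 to 775 mm from the base axis. Payload 7.3 kg.
Tool frame: the origin (TCP) lies midway between the tips of the shut fingers; the grasp point (between the pads) lies 19 mm behind it; x points along the fingers, y is the direction in which the jaws open and shut, and the axes are right-handed (so a half turn about x gives the same grasp; the last joint's range is limited). The gripper opens to 92 mm and grips with 3 to 60 N. Pads are 19 mm wide; open, the fingers measure 130 mm over their backs; the gripper's body (75 mm by 190 mm) begins 47 mm behind the grasp point.
Start: joints at [-1.275, 0.342, 1.524, -0, 1.275, -0.146], TCP at [224.497, -474.601, 226.741] pointing down, gripper open.
Joint ranges: [-2.53, 2.53], [-0.77, 2.02], [0.04, 2.7], [-1, 4.14], [0.28, 2.66], [-3.11, 3.11]. Speed limits (rad/s): [2.57, 2.57, 3.14, 3.14, 3.14, 3.14].

### API

Orientations are given as [roll, pitch, yaw] about the fixed x, y, z axes, in that order (R = Rz(yaw) Ry(pitch) Rx(roll)).
In Python, from plant import bot gives the robot as it stands. The module is installed in compiled form; this text tells all that it offers.
- The arm moves only by the shell command python3 -m handwheel 'ROWS' [OPENING]. ROWS is JSON, a list that holds one entry, the list of rows, each a list of 4 numbers: the shift along the tool's x, y, z in cm, then the turn about the tool's x in rad. A call has 1 to 8 rows; each row shifts and turns the commanded pose from where the row before left it, along the tool's axes as they then stand; what a row does not reach is not made up. A row lasts 1/12 s, in which the tool goes at most 41.7 mm and 7.16 degrees, less where a joint would pass 70% of its speed; a pose out of reach is approached as far as the arm can. A call is refused whole if a number of a shift passes 4.17 or a number of a turn 0.125, either way. A call with a gripper value outside its range is refused whole. OPENING is the opening, from 0 (shut) to 1 (fully open), set as the call begins (- or left out, the last holds). The fingers move at their own pace and stop on an object; the grip force is fixed at half the most. Time passes only in rows, so rows that do not move let the fingers close. It gives the time, the measured TCP pose, the force and the opening at its end, in the units of the state.
- bot.get_obs(): the state, without advancing time (a new reading comes with each control period).
- bot.capture(name): name is "scene" or "top" or "wrist"; returns (picture, depth): 400x640x3 uint8, red, green, blue; 400x640 float32, mm along the optical axis (not along the pixel's ray), 0 where there is no reading.
- bot.camera_model(name): a dict with "fx", "fy", "cx", "cy" (pixels), "position" and "rotation" of the camera in the world. Camera axes: x right, y down, z forward; pixel columns grow to the right and rows downward; lengths in mm; the calibration is good to about 2 mm. The wrist camera is an equidistant fisheye: a pixel r from the principal point sees the ray r / f radians off the axis. A picture is of the moment at which its call begins: read the wrist's pose just before it. camera_model takes no time and is no camera call; for the wrist camera it gives the pose at the moment of the call.
- bot.close_job(): hands the job in, once; it reports no verdict.
Trained networks look in the newest picture that a camera, given by its name, has taken for a name from the list of things; names that differ only in an ending like _2 or _b are one class to them, and where a whole thing is asked for, a point or a joint stands for the part that bears it (a point fixed in the world has none). Each returns a list of dicts, best first, with "conf" (0 to 1); they miss things now and then, are a little off and sometimes report something else, mostly with a low value. They report only what shows in the picture. A call takes as long as a camera call. They do not tell look-alikes from the thing itself.
- bot.find_in(camera, label): "bbox" ([left, top, width, height] in pixels, round what is visible of it).
- bot.spot_point(camera, label): "point" ([column, row] in pixels: a listed point, or the origin of a listed thing).
The state is a dict: "time": time; "joint_positions": joint angles; "dq": joint speeds; "tau": joint torques, N m; "tool_pos": TCP position; "tcp_rot": TCP orientation; "contact_force": force on the tool from outside, world axes, zero at the start; "moment": the same for the moment, N m; "grip_width": finger opening in mm.
Only numpy, scipy, OpenCV 4.12 (cv2) and the standard library are available. Lean on these libraries where they do the work, as an engineer would, in place of code of your own. Each camera call takes 0.05 s, during which the arm holds its last target.

### The job

Put the four components that stand on the breadboard (lens tube, imaging lens, camera and photodetector) away in the storage tray, each in the pocket cut to its shape, standing upright and flat on the pocket's floor. Set each one down gently rather than letting it drop, do not tip any of them over, and leave the glass vial and the multimeter where they are.

Things in the scene. Friction and masses are not known exactly. Their poses are not given: they have to be found in the camera images.
- tube_mid (a point): Lens tube: a slim black upright cylinder with a small pale-blue glass in its top, 30.5 mm across, 60 mm tall, about 90 g. The point is its centre, 30 mm above its foot; z is its axis, up. It stands on the breadboard
- lens_mid (a point): Imaging lens: a thick upright aluminium cylinder with a black ribbed focus ring round the middle and a violet glass in its black top, 50 mm across, 60 mm tall, about 220 g. The point is its centre, 30 mm above its foot; z is its axis, up. It stands on the breadboard
- camera_mid (a point): Camera: a red block 44 x 44 mm and 50 mm tall, standing on its back, with a round steel lens mount (31 mm across, 10 mm tall) on top, 60 mm tall in all, about 170 g. The point is on its upright axis, 30 mm above its foot; x and y are square to the sides of the block, z is up. It stands on the breadboard
- detector_mid (a point): Photodetector: a narrow black box 70 mm long (its x), 24 mm wide (its y), 55 mm tall, standing on a long edge, with a brass connector 11 mm high and a white switch on top and a round window in one broad side, about 150 g. The point is the centre of the box, 27.5 mm above its foot; z is up. It stands on the breadboard
- pocket_tube_floor (a point): Centre of the floor of the small round pocket, 46.5 mm across, 10 mm deep with a yellow floor, cut in a dark grey square insert tile 112 x 112 mm, 16 mm thick. It leaves 8 mm of room all round the lens tube. The point lies 12 mm above the table, the tile's top 10 mm higher; z is up, x and y are parallel to the tile's sides. The four tiles fill a grey tray 240 mm square (rim 22 mm above the table) two by two and are fixed; which tile lies where in the tray varies
- pocket_lens_floor (a point): Centre of the floor of the large round pocket, 66 mm across, 10 mm deep, yellow floor, in another of the four dark grey tiles (112 mm square, tile top 10 mm above this point, which is 12 mm above the table); 8 mm of room all round the imaging lens; z up, x and y parallel to the tile's sides
- pocket_camera_floor (a point): Centre of the floor of the square pocket, 60 x 60 mm, 10 mm deep, yellow floor, in another of the four dark grey tiles (112 mm square, tile top 10 mm above this point, which is 12 mm above the table); 8 mm of room all round the camera; z up, x and y parallel to the tile's sides and the pocket's
- pocket_detector_floor (a point): Centre of the floor of the long pocket, 86 mm along x and 40 mm along y, 10 mm deep, yellow floor, in another of the four dark grey tiles (112 mm square, tile top 10 mm above this point, which is 12 mm above the table); 8 mm of room all round the photodetector; z up, x and y parallel to the tile's sides and the pocket's
- vial_mid (a point): Empty glass vial, open at the top, 42 mm across, 75 mm tall, 60 g, standing on the breadboard among the components (an aluminium plate 300 x 300 mm, its top 12 mm above the table, with a black lifting handle 52 mm above the table across its near end and one across its far end, 138 mm from its middle). The point is half-way up the vial. To be left alone
- multimeter_mid (a point): Orange hand-held multimeter, 78 x 155 x 40 mm, lying on the table beyond the breadboard and tray. The point is its centre, 17 mm above the table. To be left alone
Mind the look-alikes: they are no part of the job. What is shaped like the part that bears detector_mid but blue, green or orange is not meant.

How it is judged (in metres and radians):
At the end, for the whole second after the job is handed in: Each of the four components stands in its own pocket: its centre within 13 mm of the pocket's centre seen from above, its foot on the pocket's floor (height within 3 mm), upright within 0.1 rad, at rest (below 0.02 m/s) (horizontal distance between tube_mid and pocket_tube_floor below 0.013 m and z of tube_mid in the frame of pocket_tube_floor between 0.027 and 0.033 m and angle between each of tube_mid, lens_mid, camera_mid, detector_mid's own z axis and vertical below 0.1 rad and linear speed of each of tube, lens, camera, detector below 0.02 m/s and horizontal distance between lens_mid and pocket_lens_floor below 0.013 m and z of lens_mid in the frame of pocket_lens_floor between 0.027 and 0.033 m and horizontal distance between camera_mid and pocket_camera_floor below 0.013 m and z of camera_mid in the frame of pocket_camera_floor between 0.027 and 0.033 m and horizontal distance between detector_mid and pocket_detector_floor below 0.013 m and z of detector_mid in the frame of pocket_detector_floor between 0.0245 and 0.0305 m); the robot touches nothing.
It fails at once if a component is dropped or flung (faster than 0.6 m/s with no finger touching it: a fall of about 18 mm) ((contact force between the fingers and tube below 0.05 N and linear speed of tube above 0.6 m/s) or (contact force between the fingers and lens below 0.05 N and linear speed of lens above 0.6 m/s) or (contact force between the fingers and camera below 0.05 N and linear speed of camera above 0.6 m/s) or (contact force between the fingers and detector below 0.05 N and linear speed of detector above 0.6 m/s)).
It fails at once if a component is tipped over (more than 45 degrees) (angle between any of tube_mid, lens_mid, camera_mid, detector_mid's own z axis and vertical above 0.8 rad).
It fails at once if the vial is shifted by more than 25 mm (distance of vial_mid from where it was at the start of the episode above 0.025 m).
It fails at once if the multimeter is shifted by more than 25 mm (distance of multimeter_mid from where it was at the start of the episode above 0.025 m).
It also fails if it takes over 109 s, if anything falls off the work surface, if the arm or the gripper's body presses on something with over 40 N, if the wrist force passes 120 N, or if a joint passes its speed limit or range.

## Working session

There is one attempt and no reset: what is moved stays moved. The work goes in short steps, Python scripts to look and compute and a shell command to move; the robot and the scene stay as the last step left them, time stands still between calls to the robot, and variables do not carry over. Pictures are saved under pics/ and viewed, and the job is handed in when it is done.

```bash
ls; mkdir -p pics
python3 - <<'E'
from plant import bot
import cv2
print(bot.get_obs())
for n in ["scene","top"]:
    im,d=bot.capture(n); cv2.imwrite(f"pics/{n}0.png",im[:,:,::-1]); m=bot.camera_model(n); print(n,m)
    import numpy as np; np.save(f"{n}_d.npy",d); np.save(f"{n}_im.npy",im)
    for l in ["tube_mid","lens_mid","camera_mid","detector_mid","pocket_tube_floor","pocket_lens_floor","pocket_camera_floor","pocket_detector_floor","vial_mid","multimeter_mid"]:
        if n=="top": print(l,[(p["point"],round(p["conf"],2)) for p in bot.spot_point(n,l)])
print(bot.get_obs()["time"])
E
```

```text
pics
{'time': 0.0, 'joint_positions': array([-1.27497336e+00,  3.42742647e-01,  1.52501313e+00,  1.38363141e-05,
        1.27541692e+00, -1.45977474e-01]), 'dq': array([-0.00075584,  0.00013988,  0.00031506,  0.00133839,  0.00153133,
       -0.00061257]), 'tau': array([ 6.16506495e-04, -4.31245852e+01, -2.44224644e+01,  7.17214379e-02,
        5.58446324e-02, -1.31451679e-04]), 'tool_pos': array([ 224.38666224, -474.17764662,  226.03598974]), 'tcp_rot': array([-1.72514725,  1.56921623,  1.85824181]), 'contact_force': array([ 0.15795463, -0.07642758,  0.03061603]), 'moment': array([ 0.03666228, -0.02330519,  0.01045989]), 'grip_width': 92.07594068688923}
scene {'fx': 365.232542890163, 'fy': 365.232542890163, 'cx': 314.31091307942995, 'cy': 201.781598611184, 'position': array([1374.36191741,  -33.020068  ,  601.70777224]), 'rotation': array([-2.1956869 ,  0.00507947,  1.6037363 ])}
top {'fx': 481.3032273013781, 'fy': 481.3032273013781, 'cx': 312.1515955929348, 'cy': 196.13749854545068, 'position': array([ 446.25622159,  -82.46547841, 1130.39819168]), 'rotation': array([-2.97400037,  0.0077438 , -1.57109966])}
tube_mid [([319.1, 201.1], 0.43)]
lens_mid [([365.1, 207.6], 0.56)]
camera_mid [([336.7, 250.1], 0.75)]
detector_mid [([408.7, 206.9], 0.96), ([467.0, 254.2], 0.77), ([457.4, 197.9], 0.65), ([386.2, 126.0], 0.62)]
pocket_tube_floor [([183.6, 215.9], 0.7), ([409.9, 206.2], 0.29)]
pocket_lens_floor [([228.7, 218.9], 0.7)]
pocket_camera_floor [([175.3, 261.0], 0.74), ([290.7, 127.0], 0.51)]
pocket_detector_floor [([219.5, 269.5], 0.7), ([175.2, 261.6], 0.32)]
vial_mid []
multimeter_mid [([288.5, 130.4], 0.81)]
0.6
```

View pics/top0.png

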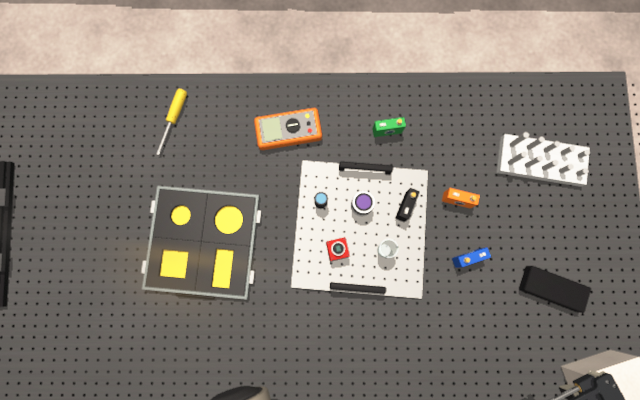

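View pics/scene0.png

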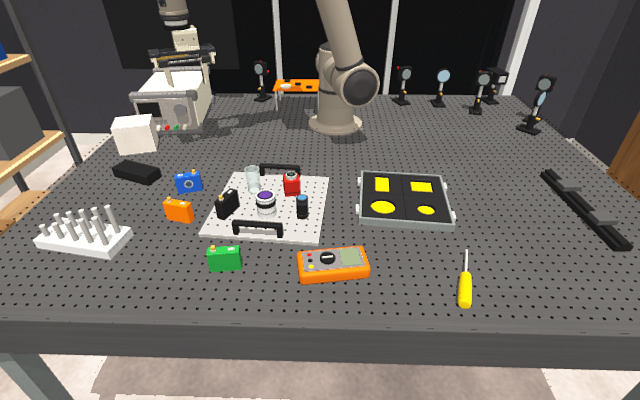

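Run:
```python
import cv2
im=cv2.imread("pics/top0.png")
c=im[95:315,150:490]
cv2.imwrite("pics/top_crop.png",cv2.resize(c,None,fx=2.35,fy=2.35,interpolation=cv2.INTER_CUBIC))
```

```text
(no output)
```

View pics/top_crop.png

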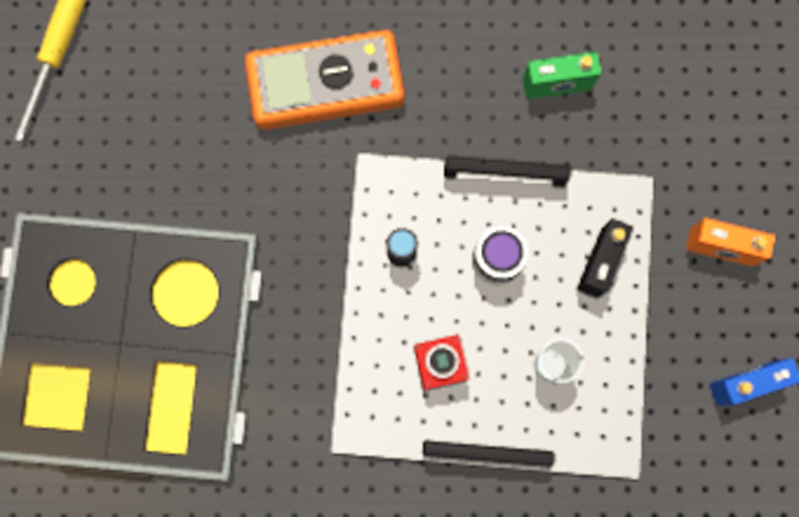

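The top view shows the tray (pockets: tube 181,215; lens 229,220; camera 174,264; detector 222,268). On the board are the tube (320,200), lens (363,203), camera (338,250), vial (388,250) and the black box (408,205).
Detector candidates are black (408,205), green (390,126), orange (461,198) and blue (472,258). Only the black one stands on the breadboard and has the right colour, and the enlarged crop confirms this.

```bash
cat > h.py <<'E'
import numpy as np, cv2
from scipy.spatial.transform import Rotation as R
from plant import bot
def mat(rpy): return R.from_euler('xyz',rpy).as_matrix()
def ray_plane(m,uv,z):
    uv=np.atleast_2d(np.array(uv,float)); d=np.c_[(uv[:,0]-m['cx'])/m['fx'],(uv[:,1]-m['cy'])/m['fy'],np.ones(len(uv))]@mat(m['rotation']).T
    p=np.array(m['position']); return p+d*((z-p[2])/d[:,2])[:,None]
def cloud(m,d):
    v,u=np.indices(d.shape); P=np.stack([(u-m['cx'])/m['fx']*d,(v-m['cy'])/m['fy']*d,d],-1)@mat(m['rotation']).T+np.array(m['position']); return P
def proj(m,P):
    q=(np.atleast_2d(P)-np.array(m['position']))@mat(m['rotation']); return np.c_[q[:,0]/q[:,2]*m['fx']+m['cx'],q[:,1]/q[:,2]*m['fy']+m['cy']]
E
python3 - <<'E'
from h import *
m=bot.camera_model("top"); im=np.load("top_im.npy"); d=np.load("top_d.npy"); P=cloud(m,d)
hsv=cv2.cvtColor(im,cv2.COLOR_RGB2HSV)
print("zeros",(d==0).mean())
for n,(u,v) in dict(board=(345,222),table=(280,320),tile=(200,240),floor=(229,220),lens=(363,203),cam=(348,257),vial=(388,260)).items(): print(n,P[v,u].round(1))
# pockets
y=cv2.inRange(hsv,(22,120,120),(35,255,255)); y[:,:140]=0;y[:,262:]=0;y[:180]=0;y[300:]=0
nc,lab,st,ce=cv2.connectedComponentsWithStats(y)
for i in range(1,nc):
    if st[i,4]<80: continue
    cs=cv2.findContours((lab==i).astype(np.uint8),0,2)[0][0][:,0].astype(float)
    v,u=np.nonzero(lab==i); W=ray_plane(m,np.c_[u,v],12)[:,:2]
    r=cv2.minAreaRect(W.astype(np.float32)); print("pocket",st[i],W.mean(0).round(1),"rect",np.round(r[0],1),np.round(r[1],1),round(r[2],1))
# objects by height over board
def obj(name,u,v,z0,z1,rad=45):
    c=P[v,u,:2]; M=(np.hypot(*(P[...,:2]-c).transpose(2,0,1))<rad)&(P[...,2]>z0)&(P[...,2]<z1)
    Q=P[M]; r=cv2.minAreaRect(Q[:,:2].astype(np.float32)); print(name,len(Q),"mean",Q.mean(0).round(1),"rect",np.round(r[0],1),np.round(r[1],1),round(r[2],1))
obj("tube",320,199,60,80); obj("lens",363,203,60,80); obj("cam52-66",338,250,52,66); obj("cammount",338,250,67,80)
obj("det",408,205,55,72); obj("det+",408,205,72,90);obj("vial",388,250,60,100)
E
```

```text
zeros 0.003984375
board [ 573.9 -150.4   13.7]
table [ 3.506e+02 -2.000e-01 -1.200e+00]
tile [531.5 184.1  23.8]
floor [579.2 120.8  11.8]
lens [ 609.1 -187.    75.5]
cam [ 491.8 -154.7   39.3]
vial [ 486.1 -248.4   12.1]
pocket [171 206  20  19 302] [591.1 235.1] rect [591.2 235.1] [44.9 42.6] 89.9
pocket [215 206  28  28 628] [580.5 122.1] rect [580.5 122. ] [63.7 63.6] 89.9
pocket [212 249  22  40 678] [467.6 132.8] rect [467.9 132.8] [40.8 87.1] 84.6
pocket [160 250  29  29 689] [478.  245.5] rect [478.2 245.6] [59.6 61.2] 84.8
tube 149 mean [619.2 -94.   72.3] rect [619.9 -94. ] [26.8 30.2] 89.8
lens 405 mean [ 610.9 -187.9   72.3] rect [ 611.7 -188.4] [49.5 48.9] 10.4
cam52-66 239 mean [ 508.4 -130.5   61.8] rect [ 509.  -131.3] [44.  44.1] 12.8
cammount 151 mean [ 508.9 -131.4   72.5] rect [ 509. -132.] [28.7 28.5] 89.3
det 333 mean [ 607.8 -289.6   67. ] rect [ 609.5 -291.1] [24.6 70.8] 66.5
det+ 19 mean [ 624.2 -296.3   77.2] rect [ 613.  -289.6] [ 8.7 42.5] 57.5
vial 137 mean [ 509.5 -242.5   80.9] rect [ 508.  -239.1] [39.2 39.7] 45.8
```

```bash
cat >> h.py <<'E'
def go(x,y,z,jaw):
    """needed turn about tool x first, then shift (cm) in the turned tool axes"""
    o=bot.get_obs(); M=mat(o['tcp_rot']); a=np.degrees(np.arctan2(M[1,1],M[0,1])); da=(a-jaw+90)%180-90  # tool x down: +turn lowers world angle
    t=np.radians(da); M2=M@R.from_rotvec([t,0,0]).as_matrix(); s=M2.T@(np.array([x,y,z])-o['tool_pos'])/10
    print("t",round(o['time'],2),"tcp",o['tool_pos'].round(1),"jawang",a.round(1),"turn",round(t,3),"then shift cm",s.round(2),"grip",round(o['grip_width'],1),"F",o['contact_force'].round(1),"q6",o['joint_positions'][5].round(2))
E
python3 - <<'E'
from h import *
print(mat(bot.get_obs()['tcp_rot']).round(3)); go(609,-290.5,140,66.5); go(611,-188,140,85)
E
```

```text
[[ 0.     0.428 -0.904]
 [-0.    -0.904 -0.428]
 [-1.     0.     0.   ]]
t 0.6 tcp [ 224.5 -474.6  226.7] jawang -64.7 turn 0.852 then shift cm [  8.67 -32.21 -27.92] grip 91.9 F [ 0.3 -0.1 -0.2] q6 -0.15
t 0.6 tcp [ 224.5 -474.6  226.7] jawang -64.7 turn 0.529 then shift cm [  8.67 -31.92 -36.01] grip 91.9 F [ 0.3 -0.1 -0.2] q6 -0.15
```

```bash
python3 -m handwheel '[[[0,0,0,0.122],[0,0,0,0.122],[0,0,0,0.122],[0,0,0,0.122],[0,0,0,0.122],[0,0,0,0.122],[0,0,0,0.12]]]' 0.6
python3 -c "
from h import *
go(609,-290.5,140,66.5)"
```

```text
time: 1.18
tool_pos: [224.5, -474.6, 226.8]
tcp_rot: [2.366, 1.571, -1.192]
contact_force: [-0.7, 0.5, 0.8]
grip_width: 55.1
t 1.18 tcp [ 224.5 -474.6  226.8] jawang -113.8 turn -0.006 then shift cm [  8.68 -32.22 -27.92] grip 55.1 F [-0.7  0.5  0.8] q6 0.71
```

```bash
python3 -m handwheel '[[[0.4,-2.7,-2.35,0],[0.4,-2.7,-2.35,0],[0.4,-2.7,-2.35,0],[0.4,-2.7,-2.35,0],[0.4,-2.7,-2.35,0],[0.4,-2.7,-2.35,0],[0.4,-2.7,-2.35,0],[0.4,-2.7,-2.35,0]]]'
python3 -c "
from h import *
go(609,-290.5,140,66.5)"
```

```text
time: 1.85
tool_pos: [484.5, -350.4, 194.6]
tcp_rot: [2.316, 1.571, -1.235]
contact_force: [0.7, -0.5, 0.3]
grip_width: 55.0
t 1.85 tcp [ 484.5 -350.4  194.6] jawang -113.5 turn -0.0 then shift cm [  5.46 -10.46  -9.02] grip 55.0 F [ 0.7 -0.5  0.3] q6 1.23
```

```bash
python3 -m handwheel '[[[1.36,-2.61,-2.25,0],[1.36,-2.61,-2.25,0],[1.36,-2.61,-2.25,0],[1.36,-2.61,-2.25,0],[0,0,0,0]]]'
python3 - <<'E'
from h import *
go(609,-290.5,32,66.5)
im,d=bot.capture("wrist"); cv2.imwrite("pics/w1.png",im[:,:,::-1])
E
```

```text
time: 2.27
tool_pos: [610.6, -287.0, 136.0]
tcp_rot: [-0.611, 1.566, 2.125]
contact_force: [-2.1, 1.0, -1.1]
grip_width: 55.2
t 2.27 tcp [ 610.6 -287.   136. ] jawang -113.2 turn 0.005 then shift cm [10.4   0.41 -0.03] grip 55.2 F [-2.1  1.  -1.1] q6 1.42
```

View pics/w1.png

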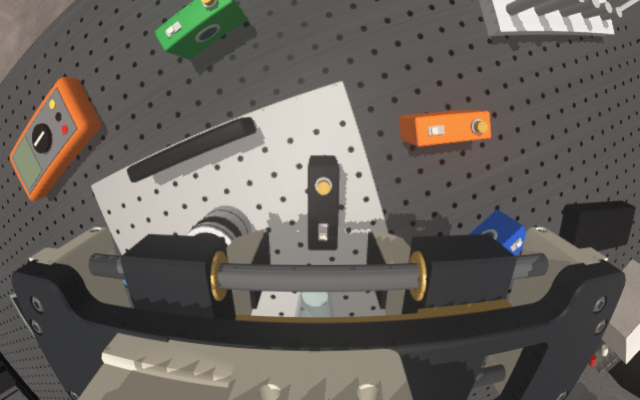

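The wrist view shows the black detector at (323,200), centred and aligned between the fingers.

```bash
python3 -m handwheel '[[[0,0,0,0],[0,0,0,0]]]'
python3 -c "
from h import *
go(609,-290.5,32,66.5)"
```

```text
time: 2.48
tool_pos: [606.8, -292.3, 140.8]
tcp_rot: [2.409, 1.57, -1.143]
contact_force: [0.5, -0.0, 0.2]
grip_width: 55.1
t 2.48 tcp [ 606.8 -292.3  140.8] jawang -113.5 turn -0.001 then shift cm [10.88 -0.26 -0.12] grip 55.1 F [ 0.5 -0.   0.2] q6 1.42
```

```bash
python3 -m handwheel '[[[2.0,0,0,0],[3,0,0,0],[3,0,0,0],[1.8,0,0,0],[0.8,0,0,0],[0.2,0,0,0],[0,0,0,0]]]'
python3 -c "
from h import *
go(609,-290.5,32,66.5)"
```

```text
time: 3.07
tool_pos: [607.2, -292.7, 33.4]
tcp_rot: [2.913, 1.569, -0.64]
contact_force: [0.4, 0.2, -0.1]
grip_width: 55.4
t 3.07 tcp [ 607.2 -292.7   33.4] jawang -113.6 turn -0.001 then shift cm [ 0.14 -0.27 -0.08] grip 55.4 F [ 0.4  0.2 -0.1] q6 1.42
```

```bash
python3 -m handwheel '[[[0.1,-0.25,-0.08,0],[0,0,0,0]]]'; python3 -m handwheel '[[[0,0,0,0],[0,0,0,0],[0,0,0,0],[0,0,0,0],[0,0,0,0],[0,0,0,0]]]' 0
python3 -c "
from h import *
go(467.8,132.8,120,84.6)"
```

```text
time: 3.23
tool_pos: [610.0, -290.1, 33.2]
tcp_rot: [3.033, 1.568, -0.519]
contact_force: [-1.4, -0.2, 0.1]
grip_width: 55.0
time: 3.73
tool_pos: [609.0, -289.8, 31.4]
tcp_rot: [2.481, 1.571, -1.071]
contact_force: [-0.3, -0.6, 0.9]
grip_width: 23.7
t 3.73 tcp [ 609.  -289.8   31.4] jawang -113.5 turn -0.316 then shift cm [ -8.87 -40.74  18.03] grip 23.7 F [-0.3 -0.6  0.9] q6 1.42
```

```bash
python3 -m handwheel '[[[-0.8,0,0,0],[-2,0,0,0],[-3,0,0,0],[-2.4,0,0,-0.1],[-0.8,0,0,-0.11],[0,0,0,-0.106]]]'
python3 -c "
from h import *
go(467.8,132.8,120,84.6)"
```

```text
time: 4.23
tool_pos: [610.3, -290.5, 125.3]
tcp_rot: [2.673, 1.565, -0.558]
contact_force: [0.4, -0.5, -2.3]
grip_width: 23.9
t 4.23 tcp [ 610.3 -290.5  125.3] jawang -95.1 turn 0.005 then shift cm [  0.33 -40.8   18.18] grip 23.9 F [ 0.4 -0.5 -2.3] q6 1.1
```

```bash
python3 -m handwheel '[[[0,-1.5,0.67,0],[0,-3,1.34,0],[0,-3.4,1.52,0],[0,-3.4,1.52,0],[0,-3.4,1.52,0],[0,-3.4,1.52,0],[0,-3.4,1.52,0],[0,-3.4,1.52,0]]]'
python3 -m handwheel '[[[0,-3.4,1.52,0],[0,-3.4,1.52,0],[0,-3.4,1.52,0],[0,-3,1.34,0],[0,-1.8,0.8,0],[0,-0.8,0.36,0],[0,0,0,0],[0,0,0,0]]]'
python3 -c "
from h import *
go(467.8,132.8,32.5,84.6)"
```

```text
time: 4.9
tool_pos: [520.6, -29.8, 121.7]
tcp_rot: [3.096, 1.571, -0.141]
contact_force: [1.4, 0.3, -2.3]
grip_width: 23.5
time: 5.57
tool_pos: [466.4, 132.4, 121.6]
tcp_rot: [2.612, 1.57, -0.623]
contact_force: [-0.0, 0.3, -1.9]
grip_width: 23.7
t 5.57 tcp [466.4 132.4 121.6] jawang -95.3 turn 0.001 then shift cm [ 8.91 -0.06 -0.12] grip 23.7 F [-0.   0.3 -1.9] q6 1.78
```

```bash
python3 -m handwheel '[[[1.5,0,-0.1,0],[2.5,0,0,0],[2.3,0,0,0],[1.4,0,0,0],[0.7,0,0,0],[0.25,0,0,0],[0.15,0,0,0],[0,0,0,0]]]'
python3 -c "
from h import *
go(467.8,132.8,31.5,84.6)
im,d=bot.capture('wrist'); cv2.imwrite('pics/w2.png',im[:,:,::-1])"
```

```text
time: 6.23
tool_pos: [467.9, 132.1, 33.8]
tcp_rot: [-3.062, 1.57, -0.015]
contact_force: [-0.7, -0.3, -1.6]
grip_width: 23.9
t 6.23 tcp [467.9 132.1  33.8] jawang -95.4 turn -0.001 then shift cm [ 0.23 -0.07  0.01] grip 23.9 F [-0.7 -0.3 -1.6] q6 1.78
```

View pics/w2.png

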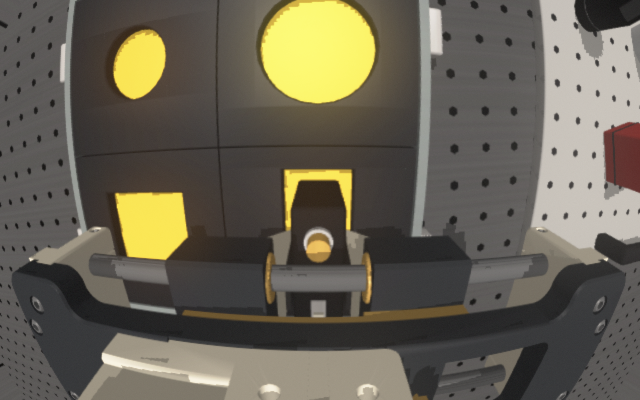

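The detector (320,230) is centred in its long pocket. I'll lower it the last 2 mm and check for contact.

```bash
python3 -m handwheel '[[[0.12,0,0,0],[0.1,0,0,0],[0.05,0,0,0],[0,0,0,0],[0,0,0,0]]]'
python3 -c "
from h import *
go(467.8,132.8,31.5,84.6)"
```

```text
time: 6.7
tool_pos: [467.6, 132.6, 31.3]
tcp_rot: [-3.062, 1.569, -0.014]
contact_force: [-0.2, -1.1, 6.4]
grip_width: 23.8
t 6.7 tcp [467.6 132.6  31.3] jawang -95.4 turn 0.0 then shift cm [-0.02 -0.02 -0.02] grip 23.8 F [-0.2 -1.1  6.4] q6 1.78
```

```bash
python3 -m handwheel '[[[0,0,0,0],[0,0,0,0],[0,0,0,0],[0,0,0,0],[-0.6,0,0,0],[-2,0,0,0],[-3,0,0,0]]]' 0.6; python3 -m handwheel '[[[-2.4,0,0,-0.1],[-0.8,0,0,-0.11],[0,0,0,-0.106]]]' 0.76
python3 -c "
from h import *
go(509,-131.5,115,102.8)"
```

```text
time: 7.28
tool_pos: [465.4, 132.3, 85.5]
tcp_rot: [0.226, 1.565, -3.01]
contact_force: [0.8, 0.1, 0.1]
grip_width: 55.0
time: 7.53
tool_pos: [468.7, 132.8, 121.6]
tcp_rot: [3.019, 1.565, 0.105]
contact_force: [-0.3, -0.5, -0.4]
grip_width: 68.4
t 7.53 tcp [468.7 132.8 121.6] jawang -77.0 turn 0.004 then shift cm [ 0.66 26.66  1.93] grip 68.4 F [-0.3 -0.5 -0.4] q6 1.46
```

```bash
python3 -m handwheel '[[[0,2,0.14,0],[0,3.8,0.28,0],[0,3.9,0.28,0],[0,3.9,0.28,0],[0,3.9,0.28,0],[0,3.9,0.28,0],[0.3,2.9,0.21,0],[0.3,1.6,0.12,0]]]'; python3 -m handwheel '[[[0,0.7,0.05,0],[0,0,0,0],[0,0,0,0]]]'
python3 -c "
from h import *
go(509,-131.5,31.5,102.8)
im,d=bot.capture('wrist'); cv2.imwrite('pics/w3.png',im[:,:,::-1])"
```

```text
time: 8.2
tool_pos: [506.4, -127.9, 113.2]
tcp_rot: [2.205, 1.569, -0.717]
contact_force: [-0.8, -0.1, 0.6]
grip_width: 70.0
time: 8.45
tool_pos: [506.7, -130.5, 112.7]
tcp_rot: [-1.111, 1.57, 2.252]
contact_force: [-1.2, 0.8, -0.3]
grip_width: 69.8
t 8.45 tcp [ 506.7 -130.5  112.7] jawang -77.3 turn -0.002 then shift cm [ 8.12  0.15 -0.21] grip 69.8 F [-1.2  0.8 -0.3] q6 0.95
```

View pics/w3.png

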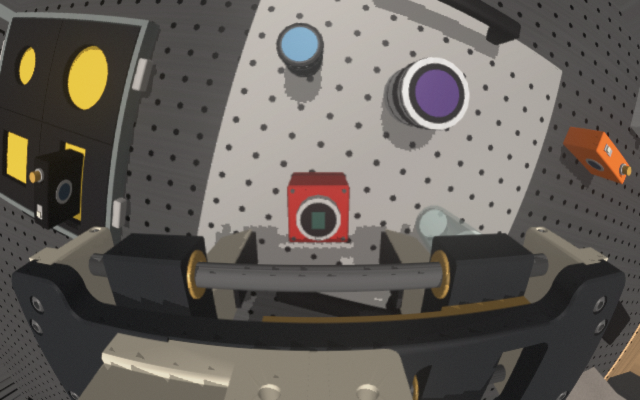

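The wrist view shows the camera (318,208) centred between the fingers. The vial (440,230) is clear of the right finger, and the detector stands in its pocket (60,190).

```bash
python3 -m handwheel '[[[1.5,0.1,-0.1,0],[2.5,0.05,-0.1,0],[2.2,0,0,0],[1.2,0,0,0],[0.6,0,0,0],[0.1,0,0,0],[0,0,0,0],[0,0,0,0]]]'
python3 -c "
from h import *
go(509,-131.5,31.5,102.8)"
```

```text
time: 9.17
tool_pos: [509.9, -131.9, 32.6]
tcp_rot: [2.513, 1.569, -0.406]
contact_force: [0.1, 0.7, -0.0]
grip_width: 70.0
t 9.17 tcp [ 509.9 -131.9   32.6] jawang -77.2 turn -0.001 then shift cm [ 0.11 -0.06  0.08] grip 70.0 F [ 0.1  0.7 -0. ] q6 0.95
```

```bash
python3 -m handwheel '[[[0.1,0,0,0],[0,0,0,0],[0,0,0,0],[0,0,0,0],[0,0,0,0],[0,0,0,0]]]' 0; python3 -m handwheel '[[[-0.8,0,0,0],[-2,0,0,0],[-3,0,0,0],[-2.4,0,0,0.1],[-0.8,0,0,0.11],[0,0,0,0.104]]]'
python3 -c "
from h import *
go(478.1,245.5,120,84.8)"
```

```text
time: 9.67
tool_pos: [509.2, -132.0, 30.9]
tcp_rot: [-2.18, 1.571, 1.183]
contact_force: [0.0, 2.9, 3.5]
grip_width: 43.7
time: 10.17
tool_pos: [510.6, -133.0, 123.7]
tcp_rot: [2.772, 1.565, -0.467]
contact_force: [0.8, 0.5, -2.1]
grip_width: 43.9
t 10.17 tcp [ 510.6 -133.   123.7] jawang -95.6 turn -0.007 then shift cm [  0.26 -37.4    6.67] grip 43.9 F [ 0.8  0.5 -2.1] q6 1.27
```

```bash
python3 -m handwheel '[[[0,-1.5,0.27,0],[0,-3,0.53,0],[0,-3.8,0.68,0],[0,-3.8,0.68,0],[0,-3.8,0.68,0],[0,-3.8,0.68,0],[0,-3.8,0.68,0],[0,-3.8,0.68,0]]]'
python3 -m handwheel '[[[0,-3.8,0.68,0],[0,-3.1,0.55,0],[0,-2,0.36,0],[0,-0.9,0.16,0],[0,-0.3,0.05,0],[0,0,0,0],[0,0,0,0]]]'
python3 -c "
from h import *
go(478.1,245.5,31.5,84.8)"
```

```text
time: 10.83
tool_pos: [485.3, 145.7, 120.9]
tcp_rot: [2.355, 1.57, -0.879]
contact_force: [1.1, 0.7, -2.7]
grip_width: 43.5
time: 11.42
tool_pos: [477.2, 245.3, 120.5]
tcp_rot: [1.241, 1.57, -1.994]
contact_force: [-0.6, -0.5, -2.5]
grip_width: 43.9
t 11.42 tcp [477.2 245.3 120.5] jawang -95.3 turn -0.002 then shift cm [ 8.9  -0.04 -0.09] grip 43.9 F [-0.6 -0.5 -2.5] q6 2.0
```

```bash
python3 -m handwheel '[[[1.5,0,0,0],[2.5,0,0,0],[2.3,0,0,0],[1.4,0,0,0],[0.7,0,0,0],[0.2,0,0,0],[0.1,0,0,0],[0,0,0,0]]]'
python3 -m handwheel '[[[0.08,0,0,0],[0.08,0,0,0],[0,0,0,0],[0,0,0,0]]]'
python3 -c "
from h import *
go(478.1,245.5,31.0,84.8)"
```

```text
time: 12.08
tool_pos: [477.9, 246.1, 34.4]
tcp_rot: [-2.823, 1.569, 0.226]
contact_force: [0.3, 0.4, -0.8]
grip_width: 43.9
time: 12.42
tool_pos: [477.3, 246.5, 32.4]
tcp_rot: [-2.865, 1.57, 0.184]
contact_force: [0.0, 0.0, -2.1]
grip_width: 43.9
t 12.42 tcp [477.3 246.5  32.4] jawang -95.3 turn -0.001 then shift cm [ 0.14  0.09 -0.09] grip 43.9 F [ 0.   0.  -2.1] q6 2.0
```

```bash
python3 -m handwheel '[[[0.08,0,0,0],[0.08,0,0,0],[0,0,0,0],[0,0,0,0]]]'
python3 -c "
from h import *
go(478.1,245.5,31.0,84.8)
im,d=bot.capture('wrist'); cv2.imwrite('pics/w4.png',im[:,:,::-1])"
```

```text
time: 12.75
tool_pos: [477.2, 246.5, 30.9]
tcp_rot: [-2.894, 1.57, 0.156]
contact_force: [-1.3, -1.0, 5.0]
grip_width: 44.0
t 12.75 tcp [477.2 246.5  30.9] jawang -95.3 turn -0.001 then shift cm [-0.01  0.09 -0.09] grip 44.0 F [-1.3 -1.   5. ] q6 2.0
```

View pics/w4.png

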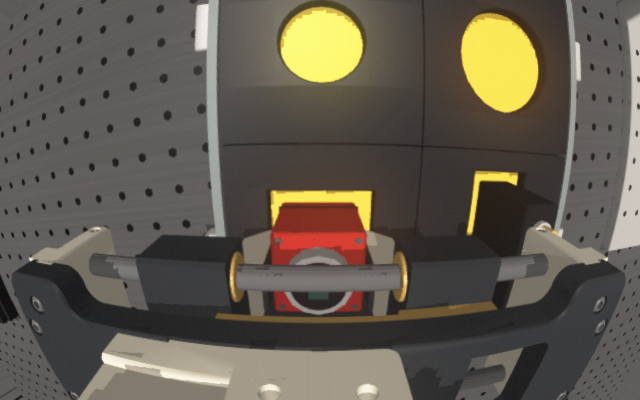

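The camera (318,240) is down in the square pocket, and the 5 N up-force confirms floor contact. I'll release it and go to the lens.

```bash
python3 -m handwheel '[[[0,0,0,0],[0,0,0,0],[0,0,0,0],[0,0,0,0],[-0.6,0,0,0],[-2,0,0,0],[-3,0,0,0],[-2.6,0,0,0]]]' 0.7; python3 -m handwheel '[[[-0.8,0,0,0],[0,0,0,0]]]' 0.82
python3 -c "
from h import *
go(611.2,-188,115,84.8)"
```

```text
time: 13.47
tool_pos: [476.9, 246.3, 113.6]
tcp_rot: [0.511, 1.57, -2.723]
contact_force: [0.3, 0.4, 0.6]
grip_width: 64.3
time: 13.63
tool_pos: [478.5, 246.9, 123.0]
tcp_rot: [-2.732, 1.565, 0.317]
contact_force: [-0.3, -0.7, -0.6]
grip_width: 72.9
t 13.63 tcp [478.5 246.9 123. ] jawang -95.3 turn -0.001 then shift cm [  0.79  42.11 -17.15] grip 72.9 F [-0.3 -0.7 -0.6] q6 2.0
```

```bash
python3 -m handwheel '[[[0,2,-0.81,0],[0,3.6,-1.47,0],[0,3.6,-1.47,0],[0,3.6,-1.47,0],[0,3.6,-1.47,0],[0,3.6,-1.47,0],[0,3.6,-1.47,0],[0,3.6,-1.47,0]]]'
python3 -m handwheel '[[[0,3.6,-1.47,0],[0,3.6,-1.47,0],[0.3,3.4,-1.38,0],[0.3,2.4,-0.98,0],[0,1.1,-0.45,0],[0,0.4,-0.16,0],[0,0,0,0],[0,0,0,0]]]'
python3 -c "
from h import *
go(611.2,-188,31.5,84.8)"
```

```text
time: 14.3
tool_pos: [561.9, -36.5, 118.7]
tcp_rot: [-0.096, 1.568, 2.953]
contact_force: [0.3, 0.7, -0.6]
grip_width: 75.3
time: 14.97
tool_pos: [607.6, -183.1, 113.8]
tcp_rot: [-0.548, 1.569, 2.502]
contact_force: [-0.2, 0.5, 0.1]
grip_width: 75.4
t 14.97 tcp [ 607.6 -183.1  113.8] jawang -95.2 turn -0.001 then shift cm [ 8.23  0.47 -0.41] grip 75.4 F [-0.2  0.5  0.1] q6 1.25
```

```bash
python3 -m handwheel '[[[1,0.3,-0.2,0],[2.5,0.15,-0.15,0],[2.2,0,0,0],[1.5,0,0,0],[0.7,0,0,0],[0.2,0,0,0],[0.1,0,0,0],[0,0,0,0]]]'
python3 -c "
from h import *
go(611.2,-188,31.5,84.8)
im,d=bot.capture('wrist'); cv2.imwrite('pics/w5.png',im[:,:,::-1])"
```

```text
time: 15.63
tool_pos: [611.8, -189.2, 33.3]
tcp_rot: [2.761, 1.569, -0.472]
contact_force: [0.4, -0.2, -0.1]
grip_width: 75.4
t 15.63 tcp [ 611.8 -189.2   33.3] jawang -95.2 turn -0.001 then shift cm [ 0.18 -0.11  0.07] grip 75.4 F [ 0.4 -0.2 -0.1] q6 1.24
```

View pics/w5.png

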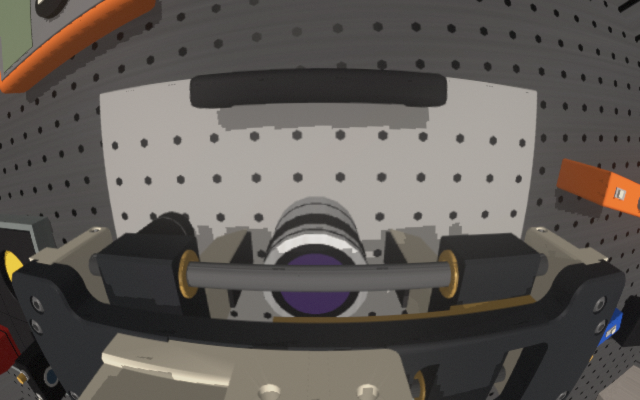

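The lens (316,260) is centred between the fingers. I'll close and lift.

```bash
python3 -m handwheel '[[[0.1,-0.1,0.05,0],[0,0,0,0],[0,0,0,0],[0,0,0,0],[0,0,0,0],[0,0,0,0]]]' 0; python3 -m handwheel '[[[-0.8,0,0,0],[-2,0,0,0],[-3,0,0,0],[-2.4,0,0,0],[-0.8,0,0,0],[0,0,0,0]]]'
python3 -c "
from h import *
go(580.5,122,120,84.8)"
```

```text
time: 16.18
tool_pos: [610.9, -188.3, 31.7]
tcp_rot: [2.967, 1.57, -0.267]
contact_force: [0.2, 0.9, 1.8]
grip_width: 49.7
time: 16.68
tool_pos: [612.0, -188.9, 124.1]
tcp_rot: [2.788, 1.566, -0.446]
contact_force: [-0.1, 1.0, -1.1]
grip_width: 49.3
t 16.68 tcp [ 612.  -188.9  124.1] jawang -95.3 turn -0.001 then shift cm [  0.32 -30.67   5.95] grip 49.3 F [-0.1  1.  -1.1] q6 1.24
```

```bash
python3 -m handwheel '[[[0,-1.5,0.29,0],[0,-3,0.58,0],[0,-3.7,0.72,0],[0,-3.7,0.72,0],[0,-3.7,0.72,0],[0,-3.7,0.72,0],[0,-3.7,0.72,0],[0,-3.4,0.66,0]]]'
python3 -m handwheel '[[[0,-2.4,0.46,0],[0,-1.1,0.22,0],[0,-0.4,0.09,0],[0,0,0,0],[0,0,0,0],[0,0,0,0]]]'
python3 -c "
from h import *
go(580.5,122,31.5,84.8)"
```

```text
time: 17.35
tool_pos: [581.7, 82.1, 119.1]
tcp_rot: [0.027, 1.566, 3.077]
contact_force: [1.1, 0.7, -3.0]
grip_width: 49.7
time: 17.85
tool_pos: [580.0, 117.4, 121.0]
tcp_rot: [0.837, 1.57, -2.399]
contact_force: [0.2, -0.2, -1.5]
grip_width: 49.8
t 17.85 tcp [580.  117.4 121. ] jawang -95.4 turn -0.003 then shift cm [ 8.95 -0.47 -0.01] grip 49.8 F [ 0.2 -0.2 -1.5] q6 1.74
```

```bash
python3 -m handwheel '[[[1.5,-0.3,0,0],[2.5,-0.15,0,0],[2.3,0,0,0],[1.4,0,0,0],[0.7,0,0,0],[0.2,0,0,0],[0.1,0,0,0],[0,0,0,0]]]'
python3 -m handwheel '[[[0.08,0,0,0],[0.08,0,0,0],[0.04,0,0,0],[0,0,0,0],[0,0,0,0]]]'
python3 -c "
from h import *
go(580.5,122,31.5,84.8)
im,d=bot.capture('wrist'); cv2.imwrite('pics/w6.png',im[:,:,::-1])"
```

```text
time: 18.52
tool_pos: [581.1, 122.9, 35.2]
tcp_rot: [-3.042, 1.569, 0.007]
contact_force: [0.5, -0.1, -2.4]
grip_width: 49.7
time: 18.93
tool_pos: [580.4, 123.4, 32.6]
tcp_rot: [3.007, 1.57, -0.227]
contact_force: [0.4, -0.0, -1.9]
grip_width: 49.5
t 18.93 tcp [580.4 123.4  32.6] jawang -95.3 turn -0.001 then shift cm [ 0.11  0.14 -0.02] grip 49.5 F [ 0.4 -0.  -1.9] q6 1.74
```

View pics/w6.png

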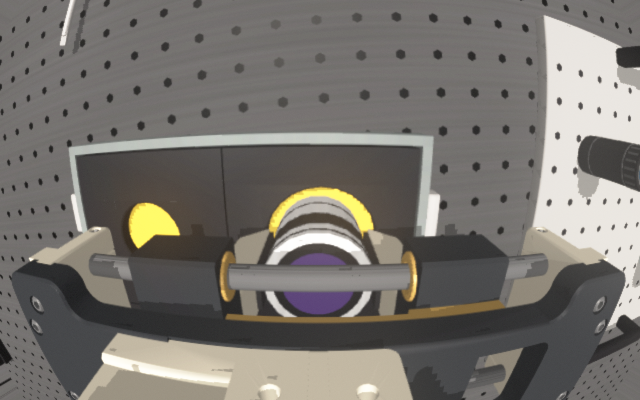

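The lens (318,260) sits centred in the large round pocket, about 1 mm above the floor.

```bash
python3 -m handwheel '[[[0.08,0,0,0],[0.06,0,0,0],[0,0,0,0],[0,0,0,0]]]'
python3 -c "
from h import *
go(580.5,122,31.5,84.8)"
```

```text
time: 19.32
tool_pos: [580.5, 123.4, 31.7]
tcp_rot: [-3.127, 1.57, -0.077]
contact_force: [-2.3, -0.3, 6.2]
grip_width: 49.5
t 19.32 tcp [580.5 123.4  31.7] jawang -95.3 turn -0.001 then shift cm [ 0.02  0.14 -0.01] grip 49.5 F [-2.3 -0.3  6.2] q6 1.74
```

Floor contact at 6 N. I'll release the lens and go to the tube.

```bash
python3 -m handwheel '[[[0,0,0,0],[0,0,0,0],[0,0,0,0],[0,0,0,0],[-0.6,0,0,0],[-2,0,0,0],[-3,0,0,0],[-2.6,0,0,0]]]' 0.76; python3 -m handwheel '[[[-0.8,0,0,0],[0,0,0,0]]]' 0.66
python3 -c "
from h import *
go(619.5,-94,115,84.8)"
```

```text
time: 19.98
tool_pos: [580.1, 123.3, 114.2]
tcp_rot: [0.269, 1.57, -2.965]
contact_force: [0.4, 0.8, -0.2]
grip_width: 69.7
time: 20.15
tool_pos: [581.9, 123.5, 123.8]
tcp_rot: [-2.984, 1.565, 0.065]
contact_force: [0.2, -0.3, 0.6]
grip_width: 62.7
t 20.15 tcp [581.9 123.5 123.8] jawang -95.3 turn -0.001 then shift cm [ 0.89 21.32 -5.71] grip 62.7 F [ 0.2 -0.3  0.6] q6 1.74
```

```bash
python3 -m handwheel '[[[0,2,-0.54,0],[0,3.7,-0.99,0],[0,3.7,-0.99,0],[0,3.7,-0.99,0],[0.3,3.5,-0.94,0],[0.3,2.6,-0.7,0],[0,1.3,-0.35,0],[0,0.6,-0.16,0]]]'
python3 -m handwheel '[[[0,0.2,-0.05,0],[0,0,0,0],[0,0,0,0]]]'
python3 -c "
from h import *
go(619.5,-94,31.5,84.8)
im,d=bot.capture('top'); cv2.imwrite('pics/t2.png',im[90:320,140:500,::-1].repeat(2,0).repeat(2,1))"
```

```text
time: 20.82
tool_pos: [616.5, -93.9, 113.2]
tcp_rot: [-0.104, 1.568, 2.942]
contact_force: [0.3, 0.1, -0.4]
grip_width: 60.5
time: 21.07
tool_pos: [617.4, -92.4, 114.9]
tcp_rot: [-0.693, 1.57, 2.358]
contact_force: [-1.2, 0.6, -0.1]
grip_width: 60.4
t 21.07 tcp [617.4 -92.4 114.9] jawang -95.2 turn 0.0 then shift cm [ 8.34  0.15 -0.23] grip 60.4 F [-1.2  0.6 -0.1] q6 1.39
```

View pics/t2.png

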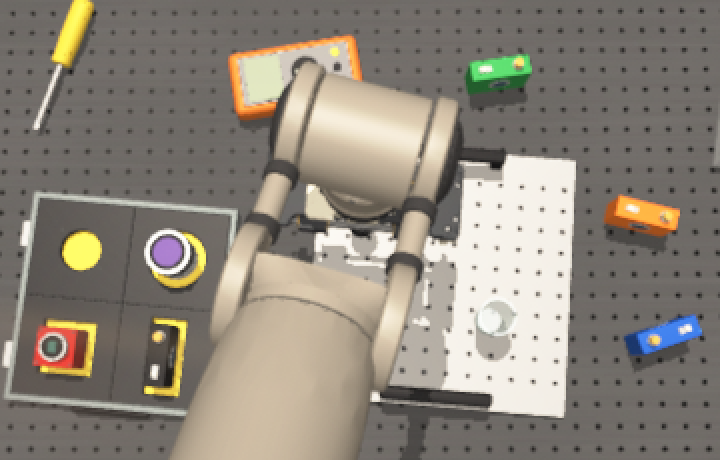

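The crop shows the camera (55,347), detector (162,355) and lens (168,255) standing in their pockets. The vial (495,318) hasn't moved. Next I'll descend on the tube.

```bash
python3 -m handwheel '[[[1,0.1,-0.1,0],[2.5,0.05,-0.1,0],[2.2,0,0,0],[1.6,0,0,0],[0.7,0,0,0],[0.2,0,0,0],[0.1,0,0,0],[0,0,0,0]]]'
python3 -c "
from h import *
go(619.5,-94,31.5,84.8)
im,d=bot.capture('wrist'); cv2.imwrite('pics/w7.png',im[:,:,::-1])"
```

```text
time: 21.78
tool_pos: [620.0, -95.6, 32.8]
tcp_rot: [2.915, 1.569, -0.319]
contact_force: [-0.2, 0.9, -0.6]
grip_width: 60.9
t 21.78 tcp [620.  -95.6  32.8] jawang -95.3 turn -0.001 then shift cm [ 0.13 -0.15  0.07] grip 60.9 F [-0.2  0.9 -0.6] q6 1.39
```

View pics/w7.png

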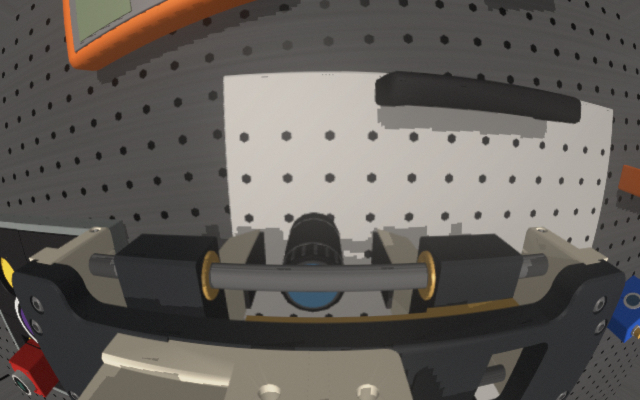

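The tube (314,260) is between the fingers.

```bash
python3 -m handwheel '[[[0.1,-0.15,0.05,0],[0,0,0,0],[0,0,0,0],[0,0,0,0],[0,0,0,0],[0,0,0,0]]]' 0; python3 -m handwheel '[[[-0.8,0,0,0],[-2,0,0,0],[-3,0,0,0],[-2.4,0,0,0],[-0.8,0,0,0],[0,0,0,0]]]'
python3 -c "
from h import *
go(591.2,235.1,120,84.8)"
```

```text
time: 22.33
tool_pos: [619.2, -94.1, 31.2]
tcp_rot: [3.055, 1.571, -0.179]
contact_force: [-0.4, -0.6, 1.2]
grip_width: 30.3
time: 22.83
tool_pos: [620.4, -94.6, 123.7]
tcp_rot: [2.935, 1.566, -0.299]
contact_force: [0.2, 0.1, -2.1]
grip_width: 30.3
t 22.83 tcp [620.4 -94.6 123.7] jawang -95.3 turn -0.001 then shift cm [  0.31 -32.57   5.9 ] grip 30.3 F [ 0.2  0.1 -2.1] q6 1.39
```

```bash
python3 -m handwheel '[[[0,-1.5,0.27,0],[0,-3,0.54,0],[0,-3.8,0.69,0],[0,-3.8,0.69,0],[0,-3.8,0.69,0],[0,-3.8,0.69,0],[0,-3.8,0.69,0],[0,-3.7,0.67,0]]]'
python3 -m handwheel '[[[0,-2.9,0.53,0],[0,-1.5,0.27,0],[0,-0.7,0.13,0],[0,-0.25,0.04,0],[0,0,0,0],[0,0,0,0],[0,0,0,0]]]'
python3 -c "
from h import *
go(591.2,235.1,31.5,84.8)"
```

```text
time: 23.5
tool_pos: [592.7, 183.9, 118.5]
tcp_rot: [0.218, 1.566, -3.015]
contact_force: [0.5, 0.0, -0.9]
grip_width: 30.1
time: 24.08
tool_pos: [590.6, 233.7, 120.8]
tcp_rot: [1.172, 1.57, -2.064]
contact_force: [-0.2, -0.3, -2.2]
grip_width: 30.0
t 24.08 tcp [590.6 233.7 120.8] jawang -95.4 turn -0.004 then shift cm [ 8.93 -0.15 -0.05] grip 30.0 F [-0.2 -0.3 -2.2] q6 1.92
```

```bash
python3 -m handwheel '[[[1.5,-0.1,0,0],[2.5,0,0,0],[2.3,0,0,0],[1.4,0,0,0],[0.7,0,0,0],[0.2,0,0,0],[0.1,0,0,0],[0,0,0,0]]]'
python3 -m handwheel '[[[0.08,0,0,0],[0.08,0,0,0],[0.04,0,0,0],[0,0,0,0],[0,0,0,0]]]'
python3 -c "
from h import *
go(591.2,235.1,31.5,84.8)
im,d=bot.capture('wrist'); cv2.imwrite('pics/w8.png',im[:,:,::-1])"
```

```text
time: 24.75
tool_pos: [591.2, 236.1, 35.0]
tcp_rot: [-2.87, 1.569, 0.179]
contact_force: [-0.2, -0.7, -0.2]
grip_width: 30.2
time: 25.17
tool_pos: [590.4, 236.5, 32.2]
tcp_rot: [-3.09, 1.57, -0.041]
contact_force: [-0.1, -0.8, -1.7]
grip_width: 30.1
t 25.17 tcp [590.4 236.5  32.2] jawang -95.3 turn -0.001 then shift cm [ 0.07  0.13 -0.09] grip 30.1 F [-0.1 -0.8 -1.7] q6 1.92
```

View pics/w8.png

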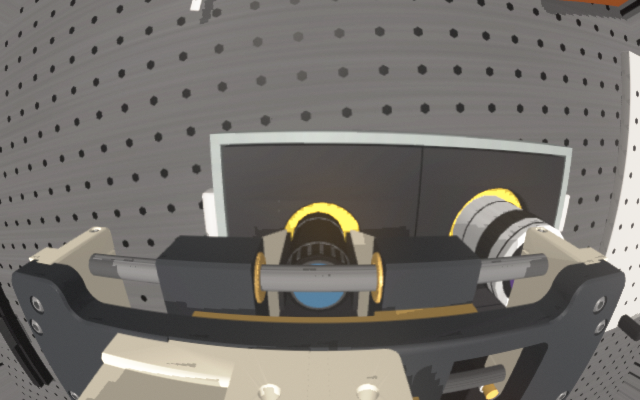

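The tube (320,255) is in the small round pocket.

```bash
python3 -m handwheel '[[[0.06,0,0,0],[0.06,0,0,0],[0,0,0,0],[0,0,0,0]]]'
python3 -c "
from h import *
go(591.2,235.1,31.0,84.8)"
```

```text
time: 25.55
tool_pos: [590.5, 236.4, 31.2]
tcp_rot: [-3.014, 1.57, 0.035]
contact_force: [-1.0, 0.2, 3.9]
grip_width: 29.6
t 25.55 tcp [590.5 236.4  31.2] jawang -95.3 turn -0.001 then shift cm [ 0.02  0.13 -0.08] grip 29.6 F [-1.   0.2  3.9] q6 1.92
```

```bash
python3 -m handwheel '[[[0,0,0,0],[0,0,0,0],[0,0,0,0],[0,0,0,0],[-0.6,0,0,0],[-2,0,0,0],[-3.5,0,0,0],[-3.5,0,0,0]]]' 0.6; python3 -m handwheel '[[[-3.5,0,0,0],[-3.5,3,0,0],[0,3.8,0,0],[0,3.8,0,0],[0,3.8,0,0],[0,3.8,0,0],[0,3.8,0,0],[0,3.8,0,0]]]';  python3 -m handwheel '[[[0,3.8,0,0],[0,3.8,0,0],[0,3,0,0],[0,2,0,0],[0,1,0,0],[0,0,0,0],[0,0,0,0],[0,0,0,0]]]'
python3 - <<'E'
from h import *
m=bot.camera_model("top"); im,d=bot.capture("top"); P=cloud(m,d); cv2.imwrite('pics/t3.png',im[90:320,140:500,::-1].repeat(2,0).repeat(2,1))
def obj(name,c,z0,z1,rad=45):
    M=(np.hypot(*(P[...,:2]-np.array(c)).transpose(2,0,1))<rad)&(P[...,2]>z0)&(P[...,2]<z1)
    Q=P[M]; r=cv2.minAreaRect(Q[:,:2].astype(np.float32)); print(name,len(Q),"off",(np.array(r[0])-c).round(1),"size",np.round(r[1],1),round(r[2],1),"z",np.median(Q[:,2]).round(1), "plane tilt",np.round(np.linalg.lstsq(np.c_[Q[:,:2]-Q[:,:2].mean(0),np.ones(len(Q))],Q[:,2],rcond=None)[0][:2],3))
obj("tube",(591.1,235.1),66,80);obj("lens",(580.5,122),66,80);obj("cam",(478.1,245.5),58,66);obj("mount",(478.1,245.5),68,80);obj("det",(467.8,132.8),62,70);obj("vial was 508,-239.1",(508,-239.1),60,100)
print(bot.get_obs())
E
```

```text
time: 26.22
tool_pos: [589.5, 236.1, 127.1]
tcp_rot: [0.386, 1.568, -2.848]
contact_force: [1.4, 0.6, 0.1]
grip_width: 55.1
time: 26.88
tool_pos: [566.4, -19.3, 194.1]
tcp_rot: [2.926, 1.57, -0.308]
contact_force: [0.2, -0.2, -0.1]
grip_width: 55.5
time: 27.55
tool_pos: [554.5, -151.6, 193.6]
tcp_rot: [-1.454, 1.57, 1.597]
contact_force: [-0.5, 0.9, 0.5]
grip_width: 55.0
tube 150 off [-0.4 -0.7] size [29.9 29.4] 71.1 z 72.3 plane tilt [0.008 0.007]
lens 399 off [ 0.5 -0.4] size [48.2 48.2] 29.7 z 72.0 plane tilt [-0.002  0.015]
cam 227 off [-1.  -0.9] size [45.2 43.8] 84.4 z 61.5 plane tilt [0.005 0.001]
mount 157 off [-1.4 -0.8] size [29.2 28.3] 88.7 z 71.9 plane tilt [ 0.001 -0.01 ]
det 309 off [-0.  -2.1] size [25.  69.8] 85.6 z 66.7 plane tilt [-0.003  0.007]
vial was 508,-239.1 30 off [ 3.1 15.7] size [ 8.4 31.3] 82.9 z 85.9 plane tilt [0.387 0.407]
{'time': 27.6, 'joint_positions': array([-4.00134218e-01,  4.59955650e-01,  1.43460204e+00,  3.46574160e-04,
        1.24714507e+00,  1.26103265e+00]), 'dq': array([ 0.00290176,  0.00145213, -0.00117657, -0.00252555, -0.00139246,
       -0.00204799]), 'tau': array([-5.74058387e-01, -4.88589334e+01, -2.42876190e+01,  3.05851491e-02,
       -7.07608508e-02,  7.56298949e-03]), 'tool_pos': array([ 554.55215254, -151.48262468,  193.56269283]), 'tcp_rot': array([-1.55716242,  1.57044979,  1.49394945]), 'contact_force': array([ 0.28375174, -0.21452837, -0.08652365]), 'moment': array([ 0.04533228, -0.01973951,  0.042158  ]), 'grip_width': 55.17921649854861}
```

View pics/t3.png

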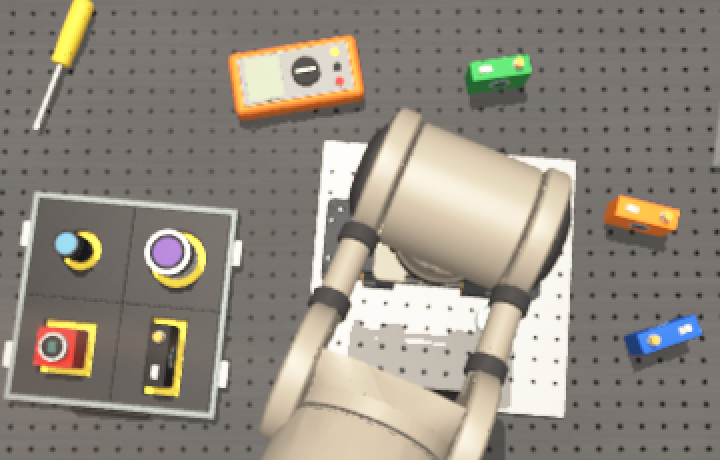

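All four are centred within about 2 mm, at the right height and upright. The arm hides the vial in this view, but it was unmoved in the earlier picture and nothing has gone near it since. I'm handing in.

```bash
python3 -c "
from plant import bot
print(bot.close_job())"
```

```text
the job is handed in; nothing more can be done
None
```

I put the detector, camera, lens and tube away, each in its own pocket. Each one was lowered until the wrist force showed it touching the floor (4–6 N), then released. The job was handed in at about 27.6 s, with the arm clear of everything; no verdict is reported.

**Final check from the top camera's depth image:**

| Component | Off pocket centre | Top height measured | Top height expected |
|---|---|---|---|
| Tube | about 0.8 mm | 72.3 mm | 72 mm |
| Lens | about 0.6 mm | 72.0 mm | 72 mm |
| Camera (block / mount) | 1.3 / 1.6 mm | 61.5 / 71.9 mm | 62 / 72 mm |
| Detector | 2.1 mm | 66.7 mm | 67 mm |

All four stand upright, with a measured tilt of at most about 0.015 rad.

**Vial and multimeter:** The multimeter looks unmoved in the last picture. I could not measure the vial at the end because the arm mostly hid it, so that last reading is meaningless. It stood in its place in the picture taken before the tube was picked up, and the arm did not come near it at working height afterwards.

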